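Clear a ball jam at the throat of a bench ball feeder

TASK

Two steel balls have wedged side by side in the throat of the ball feeder, under its clear cover, and none comes through. Take the screwdriver, reach up the lane under the cover with its shaft and nudge one of the two wedged balls back up the slope so that the other can slip past it, then draw out; do so again wherever balls wedge anew, until all five have run down into the catch tray. Do not force the feeder or lose a ball, leave the other things on the bench alone, and lay the screwdriver down on the bench clear of the feeder.

Things in the scene. Friction and masses are not known exactly. Their poses are not given: they have to be found in the camera images.
- feeder: Bench ball feeder, fixed: grey sheet-metal chute on a dark stand with a catch tray at its foot, 300 mm long, 102 mm wide, 180 mm high. Origin on the bench top below the throat; x horizontal, up the chute and away from the robot; y left; z up. The chute floor rises at 18 degrees along +x, flat across, 92 mm + x*tan(18 deg) above the bench. Tray, lane, throat, funnel, hopper: see the points.
- throat (a point): Point on the chute floor in the middle of the throat, the top of the straight lane (41 mm wide inside). Above it two upright funnel walls open at 52 degrees to either side of the lane line until the hopper is 76 mm wide, 14 mm above the throat along the slope; the hopper ends 122 mm above the throat.
- mouth (a point): Middle of the opening under the lower edge of the fixed clear cover, 70 mm below the throat along the slope, 15 mm off the floor. The 4 mm thick cover lies parallel to the floor, its underside 34 mm off it, from here to 74 mm above the throat; lane walls under it are 34 mm high. So the throat is reached only from here, up along the lane, by a slim tool tilted nearly to the slope.
- tray: Catch tray at the foot of the feeder, fixed to it: 104 mm long, 100 mm wide, open above, rim 34 mm above the bench, floor 6 mm above the bench. Origin on the bench below the tray's middle; axes as the feeder's. The lane ends above its far part, 20 mm below the mouth along the slope and 58 mm above the tray floor; there the lane walls are 12 mm high. Balls that come down the lane drop into it.
- ball_1: plain steel ball, 30 mm across, 110 g (within a third); the origin is its centre. Wedged at the start: its centre is 15 mm above the throat along the slope and 15 mm left of the lane line, leaning on the left funnel wall and on ball_2, held by friction, with ball_3 leaning on both from behind. A push of a few newtons up the slope rolls it back.
- ball_2: plain steel ball, 30 mm across, 110 g (within a third); the origin is its centre. Mirror image of ball_1, in the right half of the throat.
- ball_3: plain steel ball, 30 mm across, 110 g (within a third); the origin is its centre. Rests behind the wedged pair in the middle. Others may wedge later, two abreast. A push between two balls leaves them wedged; push one ball back by about 25 mm.
- ball_4: plain steel ball, 30 mm across, 110 g (within a third); the origin is its centre. Loose in the hopper, behind ball_3 at the left. A ball just passes a 6 mm shaft that lies against one lane wall.
- ball_5: plain steel ball, 30 mm across, 110 g (within a third); the origin is its centre. Loose in the hopper, behind ball_3 at the right.
- screwdriver: Flat-blade screwdriver with a 6.4 mm shaft and a round orange handle, 220 mm long, about 90 g, lying to the right or left of the feeder, the blade pointing more or less away from the robot. Origin: middle of its length, 15 mm off its axis (below it at the start); the blade points along its -y. The handle is 30 mm across and covers the rear 95 mm; the shaft and blade are the front 125 mm.
- blade_tip (a point): End of the screwdriver blade, on the axis; the blade is 8 mm wide and 6 mm thick there. At the start 15 mm above the bench.
- handle (a point): Point on the screwdriver's axis inside the handle, 155 mm behind the blade tip and 30 mm behind the handle's front end.
- ratchet: Bystander: chromed ratchet handle, 34x240x26 mm, lying on the bench on the other side of the feeder from the screwdriver (the two may be swapped); origin in the middle of its underside.
- bearing: Bystander: ball bearing 35 mm across, 11 mm high, lying flat; origin in the middle of its underside.
- bearing_b: Bystander: ball bearing 24 mm across, 8 mm high, lying flat; origin in the middle of its underside.
- pinion: Bystander: toothed pinion 38 mm across, 18 mm high; origin in the middle of its underside.
- crown: Bystander: toothed gear 52 mm across, 16 mm high; origin in the middle of its underside.
- stator: Bystander: motor stator ring with windings, 81x61x60 mm; origin in the middle of its underside.
- armature: Bystander: motor armature, 37x135x37 mm, lying; origin in the middle of its underside.

How it is judged:
On the way:
1. with the screwdriver, one of the two wedged balls (ball_1 or ball_2) is pushed back up the slope by at least 4 mm, the screwdriver touching it (((contact force between screwdriver and ball_1 above 0.05 N and x of ball_1 in the frame of feeder above 0.0133 m) or (contact force between screwdriver and ball_2 above 0.05 N and x of ball_2 in the frame of feeder above 0.0133 m))), for 0.1 s.
At the end, for the whole second after the job is handed in: All five balls rest inside the walls of the catch tray, on its floor or on one another, centres under 55 mm above the bench. The screwdriver lies at rest on the bench (handle point under 25 mm, blade tip under 30 mm high), touching neither feeder nor balls (x of ball_1 in the frame of tray between -0.052 and 0.052 m and y of ball_1 in the frame of tray between -0.05 and 0.05 m and z of each of ball_1, ball_2, ball_3, ball_4, ball_5 in the frame of tray below 0.055 m and linear speed of each of ball_1, ball_2, ball_3, ball_4, ball_5, screwdriver below 0.03 m/s and x of ball_2 in the frame of tray between -0.052 and 0.052 m and y of ball_2 in the frame of tray between -0.05 and 0.05 m and x of ball_3 in the frame of tray between -0.052 and 0.052 m and y of ball_3 in the frame of tray between -0.05 and 0.05 m and x of ball_4 in the frame of tray between -0.052 and 0.052 m and y of ball_4 in the frame of tray between -0.05 and 0.05 m and x of ball_5 in the frame of tray between -0.052 and 0.052 m and y of ball_5 in the frame of tray between -0.05 and 0.05 m and height (world z) of handle below 0.025 m and height (world z) of blade_tip below 0.03 m and contact force between screwdriver and feeder below 0.05 N and contact force between screwdriver and ball_1 below 0.05 N and contact force between screwdriver and ball_2 below 0.05 N and contact force between screwdriver and ball_3 below 0.05 N and contact force between screwdriver and ball_4 below 0.05 N and contact force between screwdriver and ball_5 below 0.05 N).
It fails at once if a ball has fallen off the feeder on to the bench or floor (y of any of ball_1, ball_2, ball_3, ball_4, ball_5 in the frame of feeder above 0.08 m or y of any of ball_1, ball_2, ball_3, ball_4, ball_5 in the frame of feeder below -0.08 m or x of any of ball_1, ball_2, ball_3, ball_4, ball_5 in the frame of feeder below -0.205 m or x of any of ball_1, ball_2, ball_3, ball_4, ball_5 in the frame of feeder above 0.14 m).
It fails at once if the feeder is forced: the screwdriver presses on it with more than 30 N (contact force between screwdriver and feeder above 30 N).
It fails at once if a bystander is moved by more than 40 mm (distance of any of ratchet, bearing, bearing_b, pinion, crown, stator, armature from where it was at the start of the episode above 0.04 m).
It also fails if it takes over 72 s, if anything falls off the work surface, if the arm or the gripper's body presses on something with over 40 N, if the wrist force passes 120 N, or if a joint passes its speed limit or range.

ROBOT

A 6-joint arm with a two-finger parallel gripper is mounted at the origin on a cart in front of the work surface, level with it; the furniture and walls round the work are solid. World frame = base frame: x ahead of the robot, y to its left, z up, the work surface at z = 0. Lengths are in m, angles in rad, forces in N, time in s.
With the tool pointing down it reaches from about 0.325 to 0.9 m from the base axis. Payload 6.1 kg.
Tool frame: the origin (TCP) lies midway between the tips of the shut fingers; the grasp point (between the pads) lies 19 mm behind it; z points along the fingers, y is the line along which they close (so a half turn about z gives the same grasp; the last joint's range is limited). The gripper opens to 87 mm and grips with 3 to 60 N. Pads are 19 mm wide; open, the fingers measure 117 mm over their backs; the gripper's body (75 mm by 190 mm) begins 51 mm behind the grasp point.
Start: joints at [-1.413, 0.22, 1.526, -0, 1.395, -0.126], TCP at [0.175, -0.6, 0.223] pointing down, gripper open.
Joint ranges: [-2.98, 2.98], [-0.91, 2.08], [0.09, 2.57], [-1.24, 4.39], [0.2, 2.65], [-2.68, 2.68]. Speed limits (rad/s): [2.57, 2.57, 3.01, 3.14, 3.14, 3.14].

INTERFACE

Orientations are given as a unit quaternion [w, x, y, z].
In Python, from bench import sensors, viewer, manip gives the robot as it stands. The module is installed in compiled form; this text tells all that it offers.
- The arm moves only by the tool play_rows, never from a script. Its argument "series" is a list of rows, each a list of 3 entries, a list of its own where there are three numbers: the shift along the tool's x, y, z in m, then the turn, a rotation vector about the tool's x, y, z in rad, then the finger opening in m, from 0 to 0.087. A call has 1 to 20 rows; each row is the pose to reach, as a shift and turn from the pose commanded when the call began, along the tool's axes at that moment; what a row does not reach only later rows make up. A row lasts 1/8 s, in which the tool goes at most 62.5 mm and 10.7 degrees, less where a joint would pass 70% of its speed; a pose out of reach is approached as far as the arm can. A call with a gripper value outside its range is refused whole. The fingers move at their own pace and stop on an object; "newtons" is the grip in N (left out, the last holds). Time passes only in rows, so rows that repeat a pose let the fingers close. It gives the time, the measured TCP pose, the force, the opening and the grip force at its end, in the units of the state.
- sensors.observe(): the state, without advancing time (a new reading comes with each control period).
- viewer.capture(name): name is "scene" or "top"; returns (picture, depth): 400x640x3 uint8, red, green, blue; 400x640 float32, m along the optical axis (not along the pixel's ray), 0 where there is no reading.
- viewer.calibration(name): a dict with "intrinsics" (3x3 intrinsics, pixels), "rvec" (rotation vector, rad) and "tvec" (3), from world to camera coordinates, as OpenCV has them. Camera axes: x right, y down, z forward; pixel columns grow to the right and rows downward; lengths in m; the calibration is good to about 2 mm. A picture is of the moment at which its call begins. calibration takes no time and is no camera call.
- manip.hand_in(): hands the job in; it is judged then, once.
The state is a dict: "time": time; "qpos": joint angles; "joint_velocities": joint speeds; "joint_efforts": joint torques, N m; "eef_pos": TCP position; "tcp_rot": TCP orientation; "ft_force": force on the tool from outside, world axes, zero at the start; "moment": the same for the moment, N m; "opening": finger opening in m; "grasp_force": force on a finger pad.
Only numpy, scipy, OpenCV 4.12 (cv2) and the standard library are available. Lean on these libraries where they do the work, as an engineer would, in place of code of your own. Each camera call takes 0.05 s, during which the arm holds its last target. There are 200 camera calls.

## Working session

There is one attempt and no reset: what is moved stays moved. The work goes in short steps, Python scripts to look and compute and a tool call to move; the robot and the scene stay as the last step left them, time stands still between calls to the robot, and variables do not carry over. Pictures are saved under pics/ and viewed, at most 10 in all, crops included, and the job is handed in when it is done.

Besides the shell and the picture viewer there is one more tool, called after "Call:" by a JSON object that holds its "api" and its "payload", one argument or row to a line. play_rows: Moves the arm, as the interface text tells. Its arguments: {"type":"object","properties":{"series":{"type":"array"},"newtons":{"type":"number"}},"required":["series"]}

```bash
mkdir -p pics
cat > h.py <<'E'
import numpy as np, cv2
from scipy.spatial.transform import Rotation as R
from bench import sensors, viewer, manip
def cam(n):
    c=viewer.calibration(n); return np.array(c["intrinsics"],float),R.from_rotvec(np.ravel(c["rvec"])).as_matrix(),np.ravel(c["tvec"])
def proj(n,p):
    K,Rm,t=cam(n); q=(np.atleast_2d(p)@Rm.T+t)@K.T; return q[:,:2]/q[:,2:]
def back(n,u,v,d):
    K,Rm,t=cam(n); return Rm.T@(np.linalg.inv(K)@[u,v,1]*d-t)
def onz(n,u,v,z):
    K,Rm,t=cam(n); r=Rm.T@np.linalg.inv(K)@[u,v,1]; o=-Rm.T@t; return o+r*(z-o[2])/r[2]
def tri(a,pa,b,pb):
    P=[]
    for n in(a,b):
        K,Rm,t=cam(n); P.append(K@np.c_[Rm,t])
    X=cv2.triangulatePoints(P[0],P[1],np.array(pa,float),np.array(pb,float)).ravel(); return X[:3]/X[3]
def shot(n,f=None):
    im,d=viewer.capture(n)
    if f: cv2.imwrite("pics/"+f,im[:,:,::-1]); np.save("pics/"+f[:-4],d)
    return im,d
E
python3 - <<'E'
from h import *
for n in("scene","top"):
    shot(n,n+"0.png"); K,Rm,t=cam(n); print(n,K[0,0],-Rm.T@t,Rm[2])
s=sensors.observe(); print(s["tcp_rot"],s["eef_pos"])
E
```

```text
scene 435.62967284342255 [ 0.20047239 -0.67612914  0.78662677] [ 0.33628101  0.69898605 -0.63113674]
top 403.6118398689851 [0.37289144 0.06076207 1.20775704] [ 0.15982843  0.01654847 -0.98700609]
[-9.11754652e-04  9.89946439e-01  1.41439796e-01 -5.61592000e-06] [ 0.17492485 -0.59941683  0.22151077]
```

View pics/scene0.png

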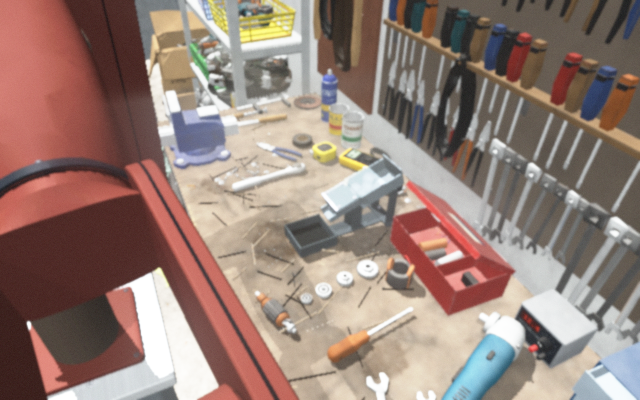

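View pics/top0.png

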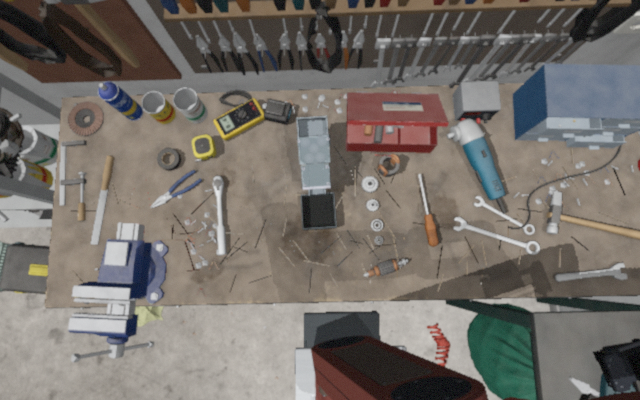

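Run:
```python
import cv2
a=cv2.imread("pics/top0.png")[110:255,285:445]; cv2.imwrite("pics/topc.png",cv2.resize(a,None,fx=4,fy=4,interpolation=cv2.INTER_CUBIC))
a=cv2.imread("pics/scene0.png")[150:370,270:430]; b=cv2.resize(a,None,fx=2.7,fy=2.7,interpolation=cv2.INTER_CUBIC); cv2.imwrite("pics/scc.png",b); print(b.shape)
```

```text
(594, 432, 3)
```

View pics/topc.png

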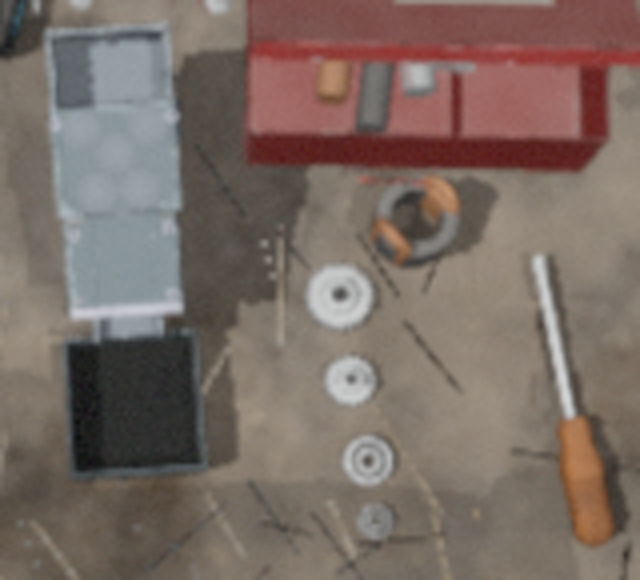

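View pics/scc.png

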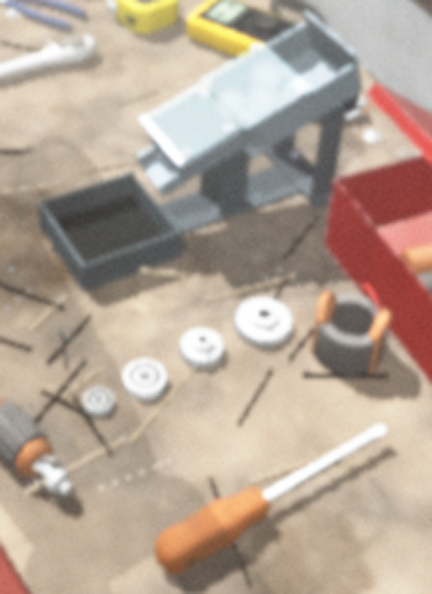

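```bash
cat >> h.py <<'E'
S18,C18=np.sin(np.radians(18)),np.cos(np.radians(18))
def slope(s,y,n): return np.array([s*C18-n*S18,y,.092+s*S18+n*C18])  # feeder frame
E
python3 - <<'E'
from h import *
T=lambda x,y:((x+.5)/4-.5+285,(y+.5)/4-.5+110)
Sc=lambda x,y:((x+.5)/2.7-.5+270,(y+.5)/2.7-.5+150)
dt=np.load("pics/top0.npy");ds=np.load("pics/scene0.npy")
for n,a,b in(("tip",(540,256),(382,428)),("joint",(572,418),(266,495)),):
    print(n,tri("top",T(*a),"scene",Sc(*b)),"z15",onz("top",*T(*a),.015),onz("scene",*Sc(*b),.015))
print("rear z15",onz("top",*T(594,543),.015))
for p in((566,390),(550,310),(583,470),(590,510)):
    u,v=T(*p); print("shaft/handle depth",back("top",u,v,dt[round(v),round(u)]))
tr=[onz("top",*T(*p),.034) for p in((66,342),(200,333),(205,467),(72,476))]
print("tray",np.round(tr,4),np.mean(tr,0))
print("tray tri",tri("top",T(66,342),"scene",Sc(135,178)),tri("top",T(205,467),"scene",Sc(88,283)),tri("top",T(72,476),"scene",Sc(42,210)))
print("cover",onz("top",*T(70,311),.1065),onz("top",*T(182,306),.1065), [back("top",*T(x,300),dt[round(T(x,300)[1]),round(T(x,300)[0])]) for x in(90,125,160)])
for p in((97,190),(133,188)): print("b12",onz("top",*T(*p),.1109))
print("b3",onz("top",*T(115,150),.1109+.026*S18))
E
```

```text
tip [ 0.64850207 -0.22615204  0.01840933] z15 [ 0.65023573 -0.22738043  0.015     ] [ 0.64958399 -0.22402492  0.015     ]
joint [ 0.52780691 -0.2425512   0.0200998 ] z15 [ 0.52659159 -0.24311445  0.015     ] [ 0.53170779 -0.24001096  0.015     ]
rear z15 [ 0.4339827  -0.25294701  0.015     ]
shaft/handle depth [ 0.54685117 -0.23865893  0.02065521]
shaft/handle depth [ 0.60693794 -0.23014798  0.02329943]
shaft/handle depth [ 0.48631065 -0.2447195   0.02992204]
shaft/handle depth [ 0.4570202  -0.24747535  0.03110876]
tray [[0.5907 0.1301 0.034 ]
 [0.5948 0.0309 0.034 ]
 [0.4953 0.0303 0.034 ]
 [0.4912 0.1275 0.034 ]] [0.54299326 0.0797009  0.034     ]
tray tri [0.59369132 0.13018193 0.02583166] [0.49881329 0.0293428  0.01009734] [0.49328019 0.12793487 0.02180584]
cover [0.59915516 0.12269442 0.1065    ] [0.60050539 0.04466971 0.1065    ] [array([0.60575727, 0.10844158, 0.11036897]), array([0.60629849, 0.08426143, 0.1045583 ]), array([0.60408458, 0.05985709, 0.11177688])]
b12 [0.68430176 0.10195894 0.1109    ]
b12 [0.68499721 0.07666377 0.1109    ]
b3 [0.71051815 0.08847901 0.11893444]
```

Run:
```python
from h import *
n="top";ims=[];D=[]
for i in range(8):
    im,d=shot(n); ims.append(im.astype(float)); D.append(d)
im=np.mean(ims,0); D=np.array(D); d=np.median(D,0); np.save("pics/im8",im); np.save("pics/d8",d)
print("noise",np.std(D,0)[130:200,300:330].mean())
K,Rm,t=cam(n); v,u=np.mgrid[0:400,0:640]
P=(np.stack([u,v,np.ones_like(u)],-1)@np.linalg.inv(K).T*d[...,None]-t)@Rm
for r in range(112,232,5):
    row=P[r,285:345]; z=row[:,2]
    print(r,"x%.3f"%np.median(row[:,0]),end=" ")
    # subpixel edges at threshold halfway
    thr=.017 if r>192 else .06
    k=np.where(z>thr)[0]
    if len(k): print("y %.4f %.4f mid %.4f w %.4f zmed %.4f"%(row[k[0],1],row[k[-1],1],(row[k[0],1]+row[k[-1],1])/2,row[k[0],1]-row[k[-1],1],np.median(z[k])))
    else: print()
big=cv2.resize(im[110:232,290:345].astype(np.uint8)[:,:,::-1],None,fx=4.9,fy=4.9,interpolation=cv2.INTER_CUBIC)
dz=np.clip((P[110:232,290:345,2])/.2*255,0,255).astype(np.uint8)
big2=cv2.applyColorMap(cv2.resize(dz,None,fx=4.9,fy=4.9,interpolation=cv2.INTER_NEAREST),cv2.COLORMAP_JET)
cv2.imwrite("pics/f8.png",np.hstack([big,big2]))
```

```text
noise 0.0153246885
112 x0.861 
117 x0.785 y 0.1319 0.0484 mid 0.0902 w 0.0835 zmed 0.1747
122 x0.783 y 0.1305 0.0488 mid 0.0896 w 0.0817 zmed 0.1262
127 x0.769 y 0.1310 0.0491 mid 0.0901 w 0.0819 zmed 0.1216
132 x0.756 y 0.1288 0.0468 mid 0.0878 w 0.0821 zmed 0.1176
137 x0.731 y 0.1292 0.0472 mid 0.0882 w 0.0820 zmed 0.1493
142 x0.718 y 0.1295 0.0448 mid 0.0871 w 0.0847 zmed 0.1450
147 x0.705 y 0.1272 0.0451 mid 0.0862 w 0.0821 zmed 0.1409
152 x0.692 y 0.1278 0.0454 mid 0.0866 w 0.0823 zmed 0.1367
157 x0.679 y 0.1283 0.0430 mid 0.0857 w 0.0852 zmed 0.1323
162 x0.697 y 0.1260 0.0489 mid 0.0875 w 0.0771 zmed 0.1284
167 x0.681 y 0.1240 0.0465 mid 0.0853 w 0.0776 zmed 0.1242
172 x0.666 y 0.1215 0.0468 mid 0.0841 w 0.0746 zmed 0.1196
177 x0.650 y 0.1220 0.0443 mid 0.0832 w 0.0777 zmed 0.1152
182 x0.634 y 0.1227 0.0447 mid 0.0837 w 0.0780 zmed 0.1112
187 x0.619 y 0.1201 0.0507 mid 0.0854 w 0.0694 zmed 0.1082
192 x0.603 y 0.1049 0.0593 mid 0.0821 w 0.0456 zmed 0.0650
197 x0.589 y 0.1306 0.0331 mid 0.0819 w 0.0975 zmed 0.0333
202 x0.574 y 0.1309 0.0306 mid 0.0807 w 0.1004 zmed 0.0332
207 x0.558 y 0.1312 0.0311 mid 0.0811 w 0.1001 zmed 0.0333
212 x0.543 y 0.1285 0.0315 mid 0.0800 w 0.0969 zmed 0.0335
217 x0.528 y 0.1288 0.0290 mid 0.0789 w 0.0998 zmed 0.0319
222 x0.513 y 0.1291 0.0295 mid 0.0793 w 0.0996 zmed 0.0325
227 x0.496 y 0.1263 0.0414 mid 0.0838 w 0.0849 zmed 0.0331
```

View pics/f8.png

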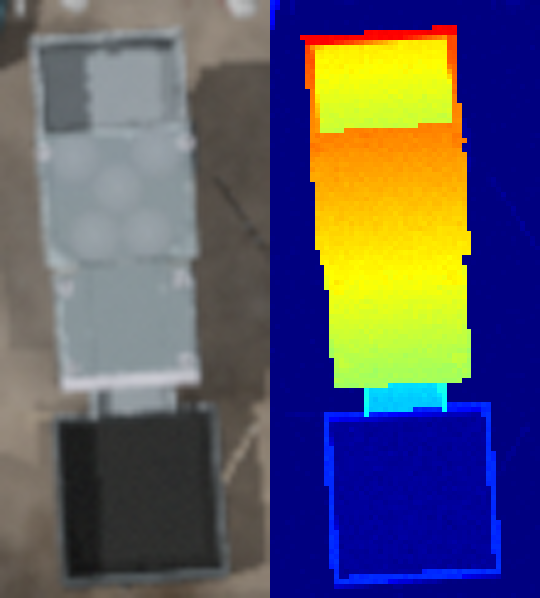

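Run:
```python
from h import *
from scipy.optimize import least_squares
d=np.load("pics/d8.npy");K,Rm,t=cam("top"); v,u=np.mgrid[0:400,0:640]
P=(np.stack([u,v,np.ones_like(u)],-1)@np.linalg.inv(K).T*d[...,None]-t)@Rm
Q=P[140:185,300:325].reshape(-1,3)
A=np.c_[Q[:,:2],np.ones(len(Q))]; c=np.linalg.lstsq(A,Q[:,2],rcond=None)[0]
r=Q[:,2]-A@c; k=abs(r)<.004; c=np.linalg.lstsq(A[k],Q[k,2],rcond=None)[0]
print("slope",np.degrees(np.arctan(np.hypot(c[0],c[1]))),"yaw",np.degrees(np.arctan2(c[1],c[0])),"rms",r[k].std())
z0=.092+.038/C18 # cover top height over feeder x=0
print("x of throat at y=.087:",(z0-c[2]-c[1]*.087)/c[0])
# centre line mids
M=[]
for rr in list(range(118,128))+list(range(133,186))+list(range(189,193))+list(range(197,225)):
    row=P[rr,288:345]; z=row[:,2]; thr=.018 if rr>=194 else .05
    kk=np.where(z>thr)[0]; M.append((row[kk[[0,-1]],0].mean(),row[kk[[0,-1]],1].mean()))
M=np.array(M); p,cv=np.polyfit(M[:,0],M[:,1],1,cov=True); print("line",p,np.degrees(np.arctan(p[0])),np.degrees(cv[0,0]**.5),"y at .68",np.polyval(p,.68), "tray", [np.polyval(np.polyfit(*M[-28:].T,1),.545)],np.polyval(p,.545))
# lower cover edge and tray rim far/near in x at mid column
for col in(309,312,316,320): 
    zz=P[180:235,col]; print(col,[(round(float(a[0]),4),round(float(a[2]),3)) for a in zz if a[2]>.015][4:])
print(M[::6].round(4).tolist())
```

```text
slope 18.32750064503693 yaw -7.15905791483008 rms 0.002275672575065201
x of throat at y=.087: 0.6772051042437068
line [0.04148336 0.05776928] 2.3754595194536026 0.04292372168200839 y at .68 0.08597796085113178 tray [np.float64(0.08037331495073731)] 0.08037770709772912
309 [(0.6073, 0.111), (0.6047, 0.109), (0.6022, 0.108), (0.5993, 0.109), (0.597, 0.106), (0.5999, 0.077), (0.5968, 0.078), (0.5937, 0.079), (0.5911, 0.078), (0.5886, 0.075), (0.5858, 0.075), (0.5938, 0.016), (0.4957, 0.032), (0.4926, 0.034)]
312 [(0.6071, 0.11), (0.6047, 0.109), (0.6016, 0.11), (0.5991, 0.108), (0.5963, 0.108), (0.6015, 0.068), (0.5988, 0.067), (0.596, 0.066), (0.5933, 0.065), (0.5903, 0.065), (0.5944, 0.028), (0.4953, 0.034), (0.4924, 0.033)]
316 [(0.607, 0.11), (0.6044, 0.109), (0.6015, 0.109), (0.599, 0.107), (0.6038, 0.069), (0.601, 0.069), (0.5985, 0.067), (0.5958, 0.065), (0.593, 0.065), (0.5899, 0.066), (0.5947, 0.024), (0.4949, 0.034), (0.4937, 0.018)]
320 [(0.6069, 0.109), (0.6038, 0.11), (0.6011, 0.109), (0.5984, 0.108), (0.6035, 0.069), (0.6008, 0.068), (0.5983, 0.066), (0.5957, 0.065), (0.5926, 0.065), (0.5958, 0.033), (0.5949, 0.022), (0.4947, 0.034)]
[[0.777, 0.0889], [0.7644, 0.0898], [0.7357, 0.088], [0.7192, 0.087], [0.7039, 0.0862], [0.6887, 0.0867], [0.6729, 0.0858], [0.6578, 0.085], [0.6412, 0.084], [0.6261, 0.0832], [0.6099, 0.0823], [0.5906, 0.0821], [0.569, 0.0807], [0.551, 0.0812], [0.5333, 0.0801], [0.5154, 0.0791]]
```

```bash
cat >> h.py <<'E'
import json
FX,FY,FYAW=.676,.0858,np.radians(2.4)
RF=R.from_euler('z',FYAW)
def f2w(p): return RF.apply(p)+[FX,FY,0]
def w2f(p): return RF.inv().apply(np.asarray(p)-[FX,FY,0])
def sl(p): q=w2f(p)-[0,0,.092]; return np.array([q[0]*C18+q[2]*S18,q[1],-q[0]*S18+q[2]*C18]) # world -> (s,y,n)
def toolR(yaw,pitch): # tool x along a shaft at yaw, raised by pitch; z down
    x=np.array([np.cos(yaw)*np.cos(pitch),np.sin(yaw)*np.cos(pitch),np.sin(pitch)]); y=np.array([np.sin(yaw),-np.cos(yaw),0]); return R.from_matrix(np.c_[x,y,np.cross(x,y)])
def rel(p0,R0,p,Rt): return np.round(R0.inv().apply(np.asarray(p)-p0),4).tolist(),np.round((R0.inv()*Rt).as_rotvec(),4).tolist()
def meas():
    s=sensors.observe(); q=s["tcp_rot"]; return np.array(s["eef_pos"]),R.from_quat([q[1],q[2],q[3],q[0]]),s
E
python3 - <<'E'
from h import *
p0=np.array([.175,-.6,.223]);_,R0,s=meas(); Rt=toolR(np.radians(6.8),0)
print(s["time"],R0.as_matrix().round(3).tolist())
for p in([.4857,-.246,.10],[.4857,-.246,.003]): print(rel(p0,R0,p,Rt))
E
```

```text
0.5 [[0.96, 0.28, -0.0], [0.28, -0.96, 0.0], [-0.0, -0.0, -1.0]]
([0.3974, -0.2528, 0.123], [-0.0001, 0.0, 0.1651])
([0.3974, -0.2528, 0.22], [-0.0001, 0.0, 0.1651])
```

Call:
{"api": "play_rows", "payload": {
  "series": [
    [[0.3974,-0.2528,0.1],[0,0,0.165],0.087],
    [[0.3974,-0.2528,0.1],[0,0,0.165],0.087],
    [[0.3974,-0.2528,0.1],[0,0,0.165],0.087],
    [[0.3974,-0.2528,0.1],[0,0,0.165],0.087],
    [[0.3974,-0.2528,0.1],[0,0,0.165],0.087],
    [[0.3974,-0.2528,0.1],[0,0,0.165],0.087],
    [[0.3974,-0.2528,0.1],[0,0,0.165],0.087],
    [[0.3974,-0.2528,0.1],[0,0,0.165],0.087],
    [[0.3974,-0.2528,0.12],[0,0,0.165],0.087],
    [[0.3974,-0.2528,0.12],[0,0,0.165],0.087],
    [[0.3974,-0.2528,0.12],[0,0,0.165],0.087]
  ]
}}

```text
time: 1.88
eef_pos: [0.4858, -0.2466, 0.1032]
tcp_rot: [0.0, 0.998, 0.059, 0.0]
ft_force: [0.1, -0.0, -0.3]
opening: 0.087
grasp_force: 0.0
```

Call:
{"api": "play_rows", "payload": {
  "series": [
    [[0,0,0.05],[0,0,0],0.087],
    [[0,0,0.085],[0,0,0],0.087],
    [[0,0,0.099],[0,0,0],0.087],
    [[0,0,0.099],[0,0,0],0.087],
    [[0,0,0.099],[0,0,0],0.02],
    [[0,0,0.099],[0,0,0],0.02],
    [[0,0,0.099],[0,0,0],0.02],
    [[0,0,0.099],[0,0,0],0.02],
    [[0,0,0.099],[0,0,0],0.02],
    [[0,0,0.099],[0,0,0],0.02]
  ],
  "newtons": 45
}}

```text
time: 3.12
eef_pos: [0.4857, -0.246, 0.0035]
tcp_rot: [-0.0, 0.998, 0.059, -0.0]
ft_force: [-0.0, -0.5, 0.5]
opening: 0.0346
grasp_force: 0.0
```

Call:
{"api": "play_rows", "payload": {
  "series": [
    [[0,0,0],[0,0,0],0.02],
    [[0,0,0],[0,0,0],0.02],
    [[0,0,0],[0,0,0],0.02],
    [[0,0,-0.02],[0,0,0],0.02],
    [[0,0,-0.07],[0,0,0],0.02],
    [[0,0,-0.12],[0,0,0],0.02],
    [[0,0,-0.17],[0,0,0],0.02],
    [[0,0,-0.17],[0,0,0],0.02]
  ]
}}

```text
time: 4.12
eef_pos: [0.4885, -0.2479, 0.1788]
tcp_rot: [0.003, 0.998, 0.059, 0.004]
ft_force: [0.6, -1.2, -1.3]
opening: 0.0284
grasp_force: 45.0
```

```bash
cat >> h.py <<'E'
def cloud(n,k=4):
    D=np.median([shot(n)[1] for _ in range(k)],0); K,Rm,t=cam(n); v,u=np.mgrid[0:400,0:640]
    return (np.stack([u,v,np.ones_like(u)],-1)@np.linalg.inv(K).T*D[...,None]-t)@Rm, D>0
def shaft(n,k=4,r=.012):
    p,Rt,s=meas(); P,ok=cloud(n,k); L=Rt.inv().apply((P[ok]-p))
    m=(L[:,0]>.02)&(L[:,0]<.2)&(abs(L[:,1])<.03)&(abs(L[:,2]+.012)<.03); return L[m]
E
python3 - <<'E'
from h import *
for n in("top","scene"):
    L=shaft(n); print(n,len(L))
    for a in np.arange(.03,.18,.012):
        q=L[(L[:,0]>=a)&(L[:,0]<a+.012)]
        if len(q): print("%.3f n%d y %.4f z %.4f sd %.4f %.4f"%(a+.006,len(q),np.median(q[:,1]),np.median(q[:,2]),q[:,1].std(),q[:,2].std()))
    if len(L): print("max x",np.sort(L[:,0])[-4:])
E
```

```text
top 87
0.060 n13 y -0.0009 z -0.0074 sd 0.0113 0.0072
0.072 n9 y -0.0019 z -0.0089 sd 0.0013 0.0013
0.084 n9 y -0.0026 z -0.0092 sd 0.0013 0.0016
0.096 n9 y -0.0024 z -0.0086 sd 0.0011 0.0019
0.108 n8 y -0.0019 z -0.0089 sd 0.0012 0.0015
0.120 n9 y -0.0023 z -0.0093 sd 0.0009 0.0017
0.132 n8 y -0.0028 z -0.0085 sd 0.0011 0.0019
0.144 n9 y -0.0026 z -0.0090 sd 0.0013 0.0018
0.156 n11 y -0.0026 z -0.0080 sd 0.0016 0.0018
0.168 n2 y -0.0021 z -0.0087 sd 0.0007 0.0018
max x [0.16060522 0.16189018 0.16258959 0.16379142]
scene 105
0.096 n9 y -0.0002 z -0.0162 sd 0.0015 0.0008
0.108 n18 y 0.0012 z -0.0151 sd 0.0015 0.0015
0.120 n19 y 0.0006 z -0.0156 sd 0.0015 0.0014
0.132 n18 y -0.0004 z -0.0154 sd 0.0032 0.0093
0.144 n18 y 0.0002 z -0.0154 sd 0.0015 0.0013
0.156 n18 y -0.0002 z -0.0148 sd 0.0022 0.0014
0.168 n5 y -0.0006 z -0.0140 sd 0.0021 0.0004
max x [0.16261723 0.1630793  0.16411572 0.1647599 ]
```

```bash
cat >> h.py <<'E'
TIP=np.array([.1645,-.001,-.012])
def pose(s,y,n,pitch=np.radians(12),yaw=0,back=0,up=0):
    Rt=toolR(FYAW+yaw,pitch); p=f2w(slope(s,y,n))-Rt.apply(TIP)-Rt.apply([back,0,0])+[0,0,up]; return p,Rt
E
python3 - <<'E'
from h import *
p0,R0,s=meas(); print(s["time"],p0,s["joint_velocities"])
for b,u in((.125,.08),(.125,0),(0,0)):
    p,Rt=pose(.025,-.015,.012,back=b,up=u); print(p.round(4),rel(p0,R0,p,Rt))
E
```

```text
4.525 [ 0.48492615 -0.24551869  0.17187733] [-0.00028085 -0.00447501 -0.00666503  0.00020847  0.0014488  -0.00108224]
[0.4163 0.0589 0.1192] ([-0.032, -0.3103, 0.0533], [-0.0099, 0.2116, 0.0764])
[0.4163 0.0589 0.0392] ([-0.0318, -0.3102, 0.1333], [-0.0099, 0.2116, 0.0764])
[0.5384 0.064  0.0652] ([0.0901, -0.3008, 0.1071], [-0.0099, 0.2116, 0.0764])
```

Call:
{"api": "play_rows", "payload": {
  "series": [
    [[-0.03,-0.05,0.0],[0,0.1,0.03],0.02],
    [[-0.032,-0.11,0.0],[-0.01,0.21,0.076],0.02],
    [[-0.032,-0.16,0.02],[-0.01,0.2116,0.0764],0.02],
    [[-0.032,-0.21,0.04],[-0.01,0.2116,0.0764],0.02],
    [[-0.032,-0.26,0.0533],[-0.01,0.2116,0.0764],0.02],
    [[-0.032,-0.3,0.0533],[-0.01,0.2116,0.0764],0.02],
    [[-0.032,-0.3103,0.0533],[-0.01,0.2116,0.0764],0.02],
    [[-0.032,-0.3103,0.0533],[-0.01,0.2116,0.0764],0.02],
    [[-0.032,-0.3103,0.0533],[-0.01,0.2116,0.0764],0.02],
    [[-0.032,-0.3103,0.0533],[-0.01,0.2116,0.0764],0.02]
  ]
}}

```text
time: 5.78
eef_pos: [0.4175, 0.0572, 0.1203]
tcp_rot: [-0.001, 0.994, 0.02, 0.106]
ft_force: [-1.2, 0.4, -1.2]
opening: 0.0289
grasp_force: 45.0
```

Run:
```python
from h import *
p,Rt,s=meas(); print(s["time"],p.round(4),abs(s["joint_velocities"]).max() if hasattr(s["joint_velocities"],"max") else s["joint_velocities"], Rt.as_matrix()[:,0].round(4))
for n in("top","scene"):
    L=shaft(n,5); L=L[(L[:,0]>.06)&(L[:,0]<.16)&(abs(L[:,2]+.012)<.012)]
    print(n,len(L),"y fit",np.polyfit(L[:,0]-.16,L[:,1],1),"z fit",np.polyfit(L[:,0]-.16,L[:,2],1))
    L=shaft(n,1); print(np.sort(L[abs(L[:,1])<.01][:,0])[-5:])
im,d=shot("scene","stage.png")
```

```text
5.775 [0.4175 0.0572 0.1203] 0.002187824517757194 [0.9768 0.0396 0.2103]
top 95 y fit [-0.01665823 -0.00113289] z fit [-0.00072873 -0.0137577 ]
[0.16205593 0.16221299 0.16443613 0.16469148 0.16483346]
scene 115 y fit [-0.01945149 -0.00080038] z fit [-0.01004518 -0.01513431]
[0.16082286 0.16169125 0.16405392 0.16456126 0.16486765]
```

```bash
sed -i 's/^TIP=.*/TIP=np.array([.1647,-.0011,-.011])/' h.py
python3 - <<'E'
from h import *
p0=np.mean([meas()[0]],0);_,R0,s=meas(); print("tip s,y,n",sl(p0+R0.apply(TIP)))
for b in(.125,.06,.03,0):
    p,Rt=pose(.025,-.015,.012,back=b); print(b,p.round(4),rel(p0,R0,p,Rt))
E
```

```text
tip s,y,n [-0.07333037 -0.01539307  0.10127996]
0.125 [0.4159 0.0588 0.0401] ([-0.0181, -0.0006, 0.0781], [0.0018, -0.0024, 0.0005])
0.06 [0.4794 0.0614 0.0537] ([0.0469, -0.0006, 0.0782], [0.0018, -0.0024, 0.0005])
0.03 [0.5087 0.0627 0.0599] ([0.0769, -0.0006, 0.0783], [0.0018, -0.0024, 0.0005])
0 [0.5381 0.0639 0.0661] ([0.1069, -0.0006, 0.0784], [0.0018, -0.0024, 0.0005])
```

View pics/stage.png

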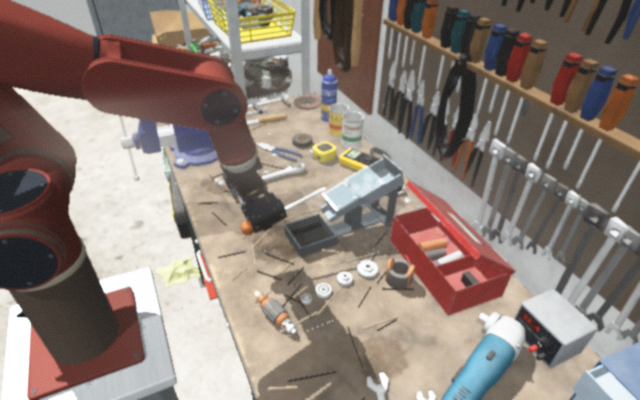

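Call:
{"api": "play_rows", "payload": {
  "series": [
    [[-0.018,0,0.04],[0,0,0],0.02],
    [[-0.018,-0.0006,0.075],[0,0,0],0.02],
    [[-0.018,-0.0006,0.078],[0,0,0],0.02],
    [[-0.005,-0.0006,0.0782],[0,0,0],0.02],
    [[0.02,-0.0006,0.0782],[0,0,0],0.02],
    [[0.045,-0.0006,0.0782],[0,0,0],0.02],
    [[0.065,-0.0006,0.0783],[0,0,0],0.02],
    [[0.065,-0.0006,0.0783],[0,0,0],0.02],
    [[0.065,-0.0006,0.0783],[0,0,0],0.02]
  ]
}}

```text
time: 7.55
eef_pos: [0.4972, 0.0622, 0.058]
tcp_rot: [-0.001, 0.994, 0.021, 0.106]
ft_force: [-0.2, -1.0, -0.7]
opening: 0.0288
grasp_force: 45.0
```

Run:
```python
from h import *
p0,R0,s=meas(); print(s["time"],p0,s["ft_force"],"tip s,y,n",sl(p0+R0.apply(TIP)))
im,d=shot("top","ins.png"); im2,_=shot("scene")
a=im[110:235,285:350][:,:,::-1]; b=im2[150:255,275:415][:,:,::-1]
cv2.imwrite("pics/insc.png",np.hstack([cv2.resize(a,(299,575),interpolation=cv2.INTER_CUBIC),np.vstack([cv2.resize(b,(500,375),interpolation=cv2.INTER_CUBIC),np.zeros((200,500,3),np.uint8)])]))
```

```text
7.55 [0.49717566 0.0621536  0.05803468] [-0.23614105 -0.98608941 -0.65111764] tip s,y,n [-0.0163963  -0.01492242  0.01741387]
```

View pics/insc.png

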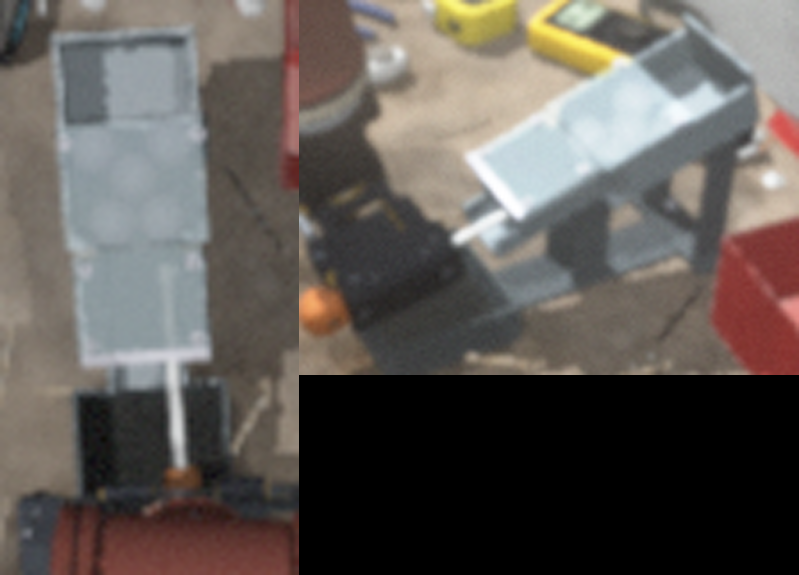

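Call:
{"api": "play_rows", "payload": {
  "series": [
    [[0.008,0,0],[0,0,0],0.02],
    [[0.016,0,0.0005],[0,0,0],0.02],
    [[0.024,0,0.0005],[0,0,0],0.02],
    [[0.032,0,0.001],[0,0,0],0.02],
    [[0.04,0,0.001],[0,0,0],0.02],
    [[0.042,0,0.001],[0,0,0],0.02],
    [[0.042,0,0.001],[0,0,0],0.02],
    [[0.042,0,0.001],[0,0,0],0.02]
  ]
}}

```text
time: 8.65
eef_pos: [0.5381, 0.0639, 0.0651]
tcp_rot: [-0.001, 0.994, 0.021, 0.106]
ft_force: [-0.9, 0.5, -1.3]
opening: 0.0288
grasp_force: 45.0
```

```bash
cat >> h.py <<'E'
def look(f):
    p0,R0,s=meas(); print(s["time"],p0.round(4),np.round(s["ft_force"],1),"tip s,y,n",sl(p0+R0.apply(TIP)).round(4))
    im,d=shot("top"); im2,_=shot("scene")
    a=im[110:235,285:350][:,:,::-1]; b=im2[150:255,275:415][:,:,::-1]
    cv2.imwrite("pics/"+f,np.hstack([cv2.resize(a,(299,575),interpolation=cv2.INTER_CUBIC),np.vstack([cv2.resize(b,(500,375),interpolation=cv2.INTER_CUBIC),np.zeros((200,500,3),np.uint8)])]))
E
python3 -c "
from h import *
look('push1.png')"
```

```text
8.65 [0.5381 0.0639 0.0651] [-0.9  0.5 -1.3] tip s,y,n [ 0.0247 -0.0149  0.0113]
```

View pics/push1.png

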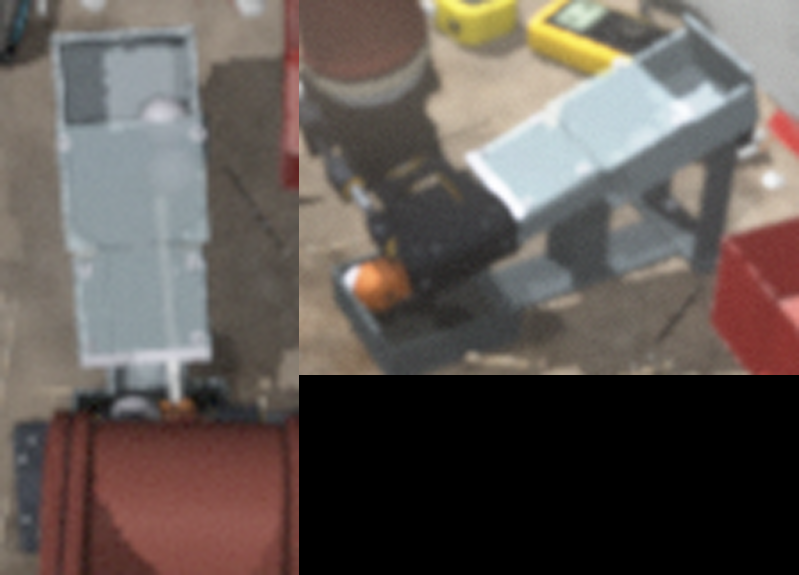

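Call:
{"api": "play_rows", "payload": {
  "series": [
    [[-0.01,0,0],[0,0,0],0.02],
    [[-0.025,0,0],[0,0,0],0.02],
    [[-0.04,0,0],[0,0,0],0.02],
    [[-0.055,0,0],[0,0,0],0.02],
    [[-0.06,0,0],[0,0,0],0.02],
    [[-0.06,0,0],[0,0,0],0.02]
  ]
}}

```text
time: 9.5
eef_pos: [0.4796, 0.0614, 0.0527]
tcp_rot: [-0.001, 0.994, 0.021, 0.106]
ft_force: [0.2, -0.6, -0.0]
opening: 0.0291
grasp_force: 45.0
```

```bash
python3 -c "
from h import *
look('draw1.png')"
```

```text
9.5 [0.4796 0.0614 0.0527] [ 0.2 -0.6 -0. ] tip s,y,n [-0.0347 -0.015   0.0178]
```

View pics/draw1.png

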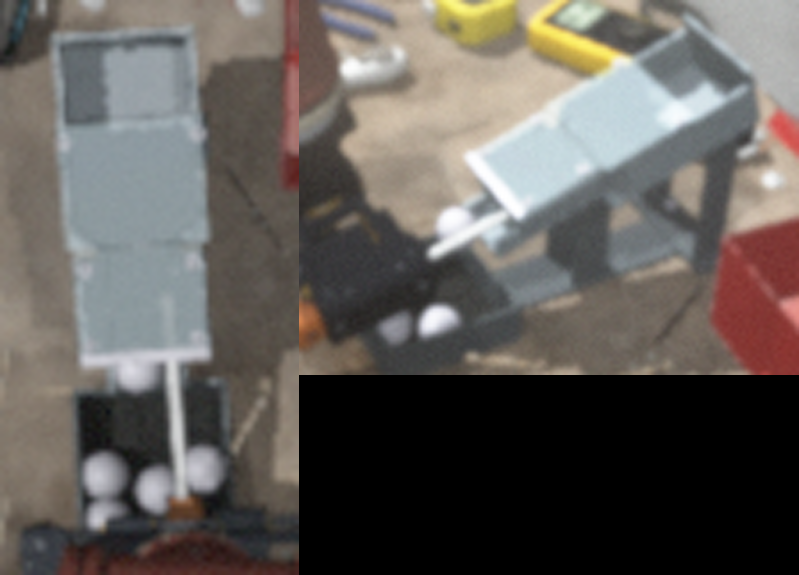

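Call:
{"api": "play_rows", "payload": {
  "series": [
    [[0,0,0],[0,0,0],0.02],
    [[0,0,0],[0,0,0],0.02],
    [[0,0,0],[0,0,0],0.02],
    [[0,0,0],[0,0,0],0.02],
    [[-0.02,0,0],[0,0,0],0.02],
    [[-0.045,0,0],[0,0,0],0.02],
    [[-0.07,0,0],[0,0,0],0.02],
    [[-0.075,0,-0.03],[0,0,0],0.02],
    [[-0.075,0,-0.08],[0,0,0],0.02],
    [[-0.075,0,-0.12],[0,0,0],0.02],
    [[-0.075,0,-0.12],[0,0,0],0.02],
    [[-0.075,0,-0.12],[0,0,0],0.02]
  ]
}}

```text
time: 11.1
eef_pos: [0.3809, 0.0574, 0.1534]
tcp_rot: [-0.001, 0.994, 0.021, 0.105]
ft_force: [0.3, -0.0, -1.3]
opening: 0.0286
grasp_force: 45.0
```

Run:
```python
from h import *
look('draw2.png')
p0,R0,s=meas(); Rt=toolR(np.radians(6.8),0)
for p in([.475,-.246,.13],[.4857,-.246,.05],[.4857,-.246,.0045]): print(rel(p0,R0,p,Rt))
```

```text
11.1 [0.3809 0.0574 0.1534] [ 0.3 -0.  -1.3] tip s,y,n [-0.0976 -0.0148  0.1439]
([0.0756, 0.3072, 0.0392], [0.0095, -0.2084, -0.0764])
([0.0694, 0.3075, 0.1197], [0.0095, -0.2084, -0.0764])
([0.06, 0.3074, 0.1642], [0.0095, -0.2084, -0.0764])
```

View pics/draw2.png

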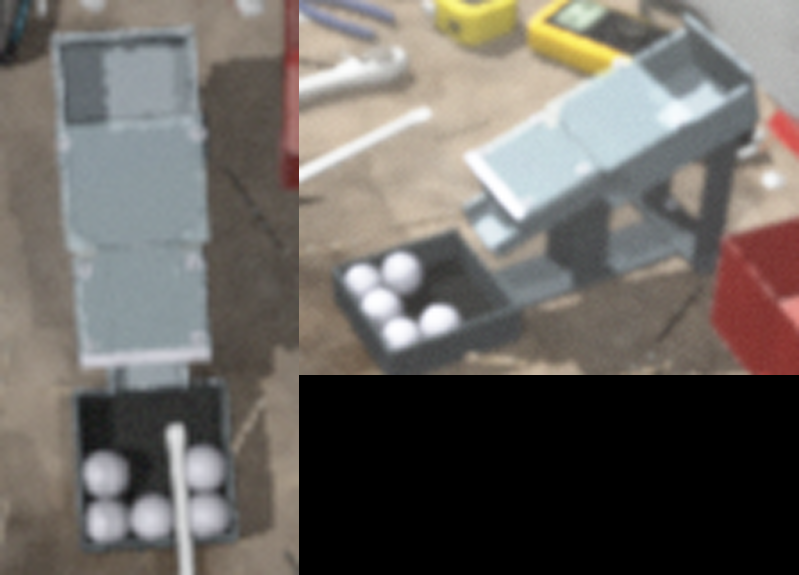

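The last picture shows all five balls in the tray (left crop, around (85–230, 470–520)), with the lane empty. Now I'll lay the screwdriver back where it was.

Call:
{"api": "play_rows", "payload": {
  "series": [
    [[0.03,0.05,0],[0,-0.05,0],0.02],
    [[0.05,0.1,0],[0.005,-0.15,-0.04],0.02],
    [[0.07,0.16,0.01],[0.0095,-0.2084,-0.0764],0.02],
    [[0.0756,0.21,0.02],[0.0095,-0.2084,-0.0764],0.02],
    [[0.0756,0.26,0.04],[0.0095,-0.2084,-0.0764],0.02],
    [[0.0756,0.3,0.04],[0.0095,-0.2084,-0.0764],0.02],
    [[0.0756,0.3074,0.04],[0.0095,-0.2084,-0.0764],0.02],
    [[0.069,0.3074,0.09],[0.0095,-0.2084,-0.0764],0.02],
    [[0.069,0.3074,0.12],[0.0095,-0.2084,-0.0764],0.02],
    [[0.069,0.3074,0.12],[0.0095,-0.2084,-0.0764],0.02],
    [[0.069,0.3074,0.12],[0.0095,-0.2084,-0.0764],0.02],
    [[0.069,0.3074,0.12],[0.0095,-0.2084,-0.0764],0.02]
  ]
}}

```text
time: 12.7
eef_pos: [0.4878, -0.2465, 0.0536]
tcp_rot: [0.001, 0.998, 0.059, 0.003]
ft_force: [1.5, 0.3, -0.6]
opening: 0.0285
grasp_force: 45.0
```

Run:
```python
from h import *
p0,R0,s=meas(); Rt=toolR(np.radians(6.8),0); print(p0,s["ft_force"])
print(rel(p0,R0,[.4857,-.246,.004],Rt))
L=shaft("top",4); L=L[(L[:,0]>.07)&(L[:,0]<.16)&(abs(L[:,2]+.012)<.015)]; print(np.polyfit(L[:,0]-.16,L[:,1],1),np.polyfit(L[:,0]-.16,L[:,2],1))
```

```text
[ 0.48781605 -0.24650154  0.0536485 ] [ 1.45396919  0.32263339 -0.63984249]
([-0.0023, -0.0009, 0.0496], [0.0025, -0.0054, 0.0004])
[-0.00799505 -0.00083477] [ 0.00285594 -0.0143774 ]
```

Call:
{"api": "play_rows", "payload": {
  "series": [
    [[0,0,0.03],[0,-0.003,0],0.02],
    [[0,0,0.042],[0,-0.005,0],0.02],
    [[0,0,0.0475],[0,-0.005,0],0.02],
    [[0,0,0.049],[0,-0.005,0],0.02],
    [[0,0,0.049],[0,-0.005,0],0.02],
    [[0,0,0.049],[0,-0.005,0],0.034],
    [[0,0,0.049],[0,-0.005,0],0.06],
    [[0,0,0.049],[0,-0.005,0],0.087],
    [[0,0,0.049],[0,-0.005,0],0.087],
    [[0,0,0.049],[0,-0.005,0],0.087],
    [[0,0,0.049],[0,-0.005,0],0.087],
    [[0,0,0.02],[0,0,0],0.087],
    [[0,0,-0.03],[0,0,0],0.087],
    [[0,0,-0.08],[0,0,0],0.087],
    [[0,0,-0.1],[0,0,0],0.087],
    [[0,0,-0.1],[0,0,0],0.087],
    [[0,0,-0.1],[0,0,0],0.087]
  ]
}}

```text
time: 15.02
eef_pos: [0.4857, -0.2455, 0.1505]
tcp_rot: [-0.0, 0.998, 0.059, 0.001]
ft_force: [0.2, 0.3, 0.3]
opening: 0.087
grasp_force: 0.0
```

Run:
```python
from h import *
for k in range(2):
    P,ok=cloud("scene",3); Q=P[ok]
    m=(Q[:,0]>.42)&(Q[:,0]<.68)&(abs(Q[:,1]+.2445-(Q[:,0]-.496)*.119)<.035)&(Q[:,2]>.009)&(Q[:,2]<.12); q=Q[m]
    for a in np.arange(.42,.68,.04):
        w=q[(q[:,0]>=a)&(q[:,0]<a+.04)]
        if len(w): print("x%.2f y %.4f zmed %.4f zmax %.4f"%(a+.02,np.median(w[:,1]),np.median(w[:,2]),w[:,2].max()))
print(sensors.observe()["time"])
```

```text
x0.44 y -0.2579 zmed 0.0264 zmax 0.0308
x0.48 y -0.2547 zmed 0.0282 zmax 0.0321
x0.52 y -0.2478 zmed 0.0255 zmax 0.0289
x0.56 y -0.2380 zmed 0.0186 zmax 0.0213
x0.60 y -0.2327 zmed 0.0189 zmax 0.0213
x0.64 y -0.2283 zmed 0.0194 zmax 0.0216
x0.44 y -0.2575 zmed 0.0265 zmax 0.0309
x0.48 y -0.2546 zmed 0.0284 zmax 0.0327
x0.52 y -0.2478 zmed 0.0254 zmax 0.0299
x0.56 y -0.2377 zmed 0.0184 zmax 0.0209
x0.60 y -0.2326 zmed 0.0192 zmax 0.0231
x0.64 y -0.2281 zmed 0.0189 zmax 0.0218
15.325
```

The screwdriver lies flat and still on the bench, so I'm handing the job in.

```bash
python3 -c "
from h import *
print(manip.hand_in())"
```

```text
the job is handed in; nothing more can be done
None
```

The job is handed in (no verdict was returned): one nudge of ball_2 freed the throat, all five balls were in the catch tray in the last picture, and the screwdriver lies flat on the bench, clear of the feeder, at about 15 s of the 72 s.

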